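# Turn the shunter to face the engine shed

## Task

On this model railway, swing the hand-turned turntable round until the little diesel shunter standing on it looks bonnet-first straight into the engine shed and the bridge's rails meet the rails of the shed road. Do it by pushing gently with one fingertip on the slim wooden push-poles at the ends of the bridge, and on nothing else; do not grip them. The shunter must not be touched or lifted and has to stay standing on the bridge, and the wagons, the lorry, the water tower and the shed on the board must be left undisturbed.

Things in the scene. Friction and masses are not known exactly. Their poses are not given: they have to be found in the camera images.
- shed_road: The fixed shed road: origin on the turntable's vertical axis at board level (45 mm above the table); its x axis points along the track from the turntable into the shed, z up. Track: two rails 32 mm apart inside, rail heads 3 mm wide, tops 7 mm above the origin, from 120 mm to 396 mm out. The shed, a grey-beige building with an open doorway and a pitched grey roof, stands over it from 243 to 407 mm out, 120 mm wide, 125 mm high; its open door leaves begin 220 mm out.
- bridge (a joint): Turning angle of the turntable bridge about the vertical axis, 0 at the start, growing anticlockwise seen from above, free to turn more than a full turn either way. It turns stiffly (about 0.12 N m, so 0.8 N on a pole) and stays where it is left, without coasting.
- deck: The turntable's bridge deck, which turns: timber deck with steel girders, 231 mm long along x, 64 mm wide, in a round pit of 236 mm diameter. Origin on the turning axis on the pit floor, 15 mm above the table; x along the bridge's rails towards its front end (the end the shunter's bonnet faces), z up. Deck boards 30 mm above the origin (level with the board), rail tops 37 mm; thin handrails 20 mm high along the sides.
- rail_end_front (a point): Middle between the two rails at the front end of the bridge, at rail-top height, 115.5 mm from the axis.
- rail_end_rear (a point): The same point at the rear end of the bridge, 115.5 mm from the axis.
- pole_front: The front push-pole: a plain round wooden pole, 7 mm thick, fixed to the bridge. It slopes up out of a steel socket on the deck corner and then runs level, parallel to the bridge's rails, from 120 to 175 mm from the axis, along the line y = -34 mm of the deck frame, its centre 71 mm above the table (26 mm above the board, 19 mm above the rails). Slim and easily spoiled: more than 15 N on it is too much. This pose is that of the deck (origin on the turning axis).
- pole_rear: The rear push-pole, the same at the other end: level from x = -120 to -175 mm of the deck frame, along y = +34 mm. This pose is that of the deck.
- pole_front_mid (a point): Point on the centre line of the level part of the front pole, 148 mm along x and -34 mm along y from the turning axis; where a finger pushes best, from either side.
- pole_rear_mid (a point): The like point on the rear pole (-148 mm, +34 mm in the deck frame).
- engine: The diesel shunter, loose, standing by its own weight on the bridge's rails: 152 mm over the buffers, 57 mm wide, 79 mm high, 0.4 to 0.7 kg, dark green, narrow bonnet at its front (+x), cab at its rear. Origin between its wheels at rail-top height, at the start within 4 mm of the turning axis. Do not touch.
- coal_wagon: Loose coal wagon, 122 x 56 x 58 mm, standing on the siding to the left of the shed, centre 255 to 285 mm from the turntable axis. Leave alone.
- tank_wagon: Loose grey tank wagon, 122 x 50 x 73 mm, standing on the siding to the right of the shed, centre 255 to 285 mm from the turntable axis. Leave alone.
- lorry: Loose model lorry, 120 x 48 x 49 mm, on the board's near left corner. Leave alone.
- water_tower: Loose model water tower, 66 mm square foot, 128 mm high, on the board's near right corner. Leave alone.

How it is judged:
By the outcome, as a careful person would: the job done as asked, in the order asked, and still so for the second after the job is handed in, with the robot touching nothing.
It also fails if it takes over 58 s, if anything falls off the work surface, if the arm or the gripper's body presses on something with over 40 N, if the wrist force passes 120 N, or if a joint passes its speed limit or range.

## Robot

A 6-joint arm with a two-finger parallel gripper is mounted at the origin on the work surface. World frame = base frame: x ahead of the robot, y to its left, z up, the work surface at z = 0. Lengths are in mm, angles in degrees, forces in N, time in s.
With the tool pointing down it reaches from about 350 to 850 mm from the base axis. Payload 8.1 kg.
Tool frame: the origin (TCP) lies where the fingers leave the gripper's body, on its centre line; the fingertips stand 73 mm ahead of it and the grasp point (between the pads) lies 54 mm ahead of it; z points along the fingers, y is the line along which they close (so a half turn about z gives the same grasp; the last joint's range is limited). The gripper opens to 85 mm and grips with 20 to 120 N. Pads are 22 mm wide; open, the fingers measure 114 mm over their backs; the gripper's body (76 mm by 85 mm) begins 54 mm behind the grasp point. The pads swing forward as they close: fully open they stand 13 mm farther back than shut.
Start: joints at [63.346, 7.471, 85.268, -0, 87.261, -4.893], TCP at [222.42, 557.257, 303.892] pointing down, gripper open.
Joint ranges: [-169.43, 169.43], [-51.17, 129.36], [1.28, 143.12], [-76.62, 256.62], [0, 156.53], [-152.29, 152.29]. Speed limits (degrees/s): [136.94, 136.94, 159.86, 180, 180, 180].

## Interface

Orientations are given as [roll, pitch, yaw] about the fixed x, y, z axes, in that order (R = Rz(yaw) Ry(pitch) Rx(roll)).
In Python, from bench import sense, optics, r gives the robot as it stands.
- The arm moves only by the tool servo_tool, never from a script. Its argument "plan" is a list that holds one entry, the list of rows, each a list of 5 numbers: the shift along the world's x, y, z in m, then the turn about the world's z in degrees, then the finger opening in m, from 0 to 0.0854. A call has 1 to 10 rows; each row shifts and turns the commanded pose from where the row before left it; what a row does not reach is not made up. A row lasts 1/10 s, in which the tool goes at most 50 mm and 8.59 degrees, less where a joint would pass 70% of its speed; a pose out of reach is approached as far as the arm can. A call is refused whole if a number of a shift passes 0.05 or a number of a turn 8.59, either way. A call with a gripper value outside its range is refused whole. The fingers move at their own pace and stop on an object; "force" is the grip in N (left out, the last holds). Time passes only in rows, so rows that do not move let the fingers close. It gives the time, the measured TCP pose, the force, the opening and the grip force at its end, in the units of the state.
- sense(): the state, without advancing time (a new reading comes with each control period).
- optics.snapshot(name): name is "scene" or "top"; returns a dict with "frame" (400x640x3 uint8, blue, green, red), "fx", "fy", "cx", "cy" (pixels), "cam_to_world" (4x4, takes a point from camera to world coordinates). Camera axes: x right, y down, z forward; pixel columns grow to the right and rows downward; lengths in mm; the calibration is good to about 2 mm. A picture is of the moment at which its call begins. There is no depth.
- r.hand_in(): hands the job in; it is judged then, once.
The state is a dict: "time": time; "joint_pos": joint angles; "qd": joint speeds; "joint_efforts": joint torques, N m; "tool_pos": TCP position; "tcp_rot": TCP orientation; "ft_force": force on the tool from outside, world axes, zero at the start; "wrist_torque": the same for the moment, N m; "finger_gap": finger opening in mm; "grip_force": force on a finger pad.
Only numpy, scipy, OpenCV 4.12 (cv2) and the standard library are available. Lean on these libraries where they do the work, as an engineer would, in place of code of your own. Each camera call takes 0.05 s, during which the arm holds its last target. There are 200 camera calls.

## Working session

There is one attempt and no reset: what is moved stays moved. The work goes in short steps, Python scripts to look and compute and a tool call to move; the robot and the scene stay as the last step left them, time stands still between calls to the robot, and variables do not carry over. Pictures are saved under pics/ and viewed, at most 10 in all, crops included, and the job is handed in when it is done.

Besides the shell and the picture viewer there is one more tool, called after "Request:" as name([rows], argument=value, ...), one row to a line, values as JSON. servo_tool: Moves the arm, as the interface text tells. Its arguments: {"type":"object","properties":{"plan":{"type":"array"},"force":{"type":"number"}},"required":["plan"]}

```bash
mkdir -p pics; python3 - <<'E'
from bench import sense, optics, r
import cv2
for n in("top","scene"):
    s=optics.snapshot(n); cv2.imwrite(f"pics/{n}0.png",s["frame"]); print(n,s["fx"],s["fy"],s["cx"],s["cy"],s["cam_to_world"])
print(sense())
E
```

```text
top 428.25412912395797 428.25412912395797 329.7826766318482 203.41183279326955 [[ 2.29764583e-02 -9.85632183e-01  1.67335835e-01  3.89648218e+02]
 [-9.99595959e-01 -2.54506895e-02 -1.26562475e-02  7.86467464e+00]
 [ 1.67332172e-02 -1.66977428e-01 -9.85818714e-01  9.74526894e+02]
 [ 0.00000000e+00  0.00000000e+00  0.00000000e+00  1.00000000e+00]]
scene 475.8291334697617 475.8291334697617 322.12159864468543 200.036654980765 [[ 3.30287988e-01  5.85168809e-01 -7.40599291e-01  1.34438589e+03]
 [ 9.43873957e-01 -2.01908903e-01  2.61409159e-01 -2.63686957e+02]
 [ 3.43489605e-03 -7.85372688e-01 -6.19013685e-01  7.45063234e+02]
 [ 0.00000000e+00  0.00000000e+00  0.00000000e+00  1.00000000e+00]]
{'time': 0.1, 'joint_pos': array([ 6.33455988e+01,  7.51163677e+00,  8.53243358e+01,  1.27335738e-04,
        8.72621055e+01, -4.89402398e+00]), 'qd': array([-0.01609107, -0.07415402, -0.15151554,  0.03712545, -0.09475002,
       -0.07268803]), 'joint_efforts': array([ 4.64006553e-04, -5.70946777e+01, -5.01945448e+01, -1.75319306e-04,
        8.10416095e-03,  3.72083855e-05]), 'tool_pos': array([222.25043234, 556.90560945, 302.92788811]), 'tcp_rot': array([-1.79902290e+02, -8.49405287e-03,  1.58239609e+02]), 'ft_force': array([ 0.71740344,  0.06809513, -0.66430304]), 'wrist_torque': array([-0.02115023,  0.00792151, -0.01348922]), 'grip_force': 0.0, 'finger_gap': 85.39183202648263}
```

View pics/top0.png

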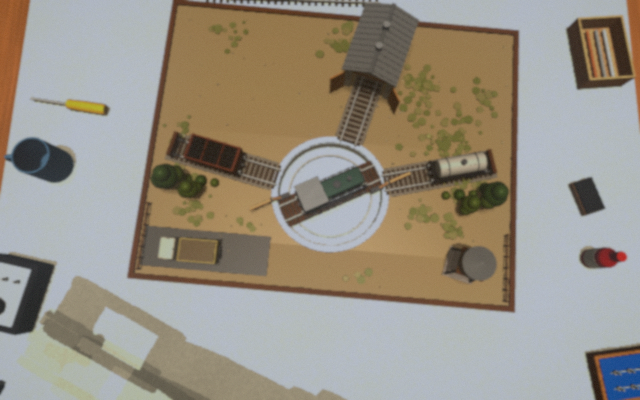

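View pics/scene0.png

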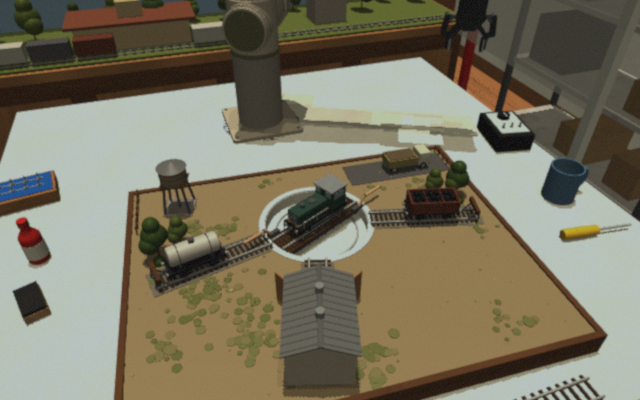

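The top view shows the turntable centre near (331,194). The bonnet faces right and slightly up, and the front pole is at about (385–411,182–175). The rear pole is at (252–275,209–202), and the shed road runs up to (365,90). The bridge needs roughly +50° anticlockwise, and the rear pole is the clear one to push.

```bash
cat > h.py <<'E'
import numpy as np, cv2
from bench import sense, optics, r
def ray(s,u,v,z):
    M=s["cam_to_world"]; d=M[:3,:3]@np.array([(u-s["cx"])/s["fx"],(v-s["cy"])/s["fy"],1]); o=M[:3,3]
    return (o+d*(z-o[2])/d[2])[:2]
def proj(s,p):
    M=s["cam_to_world"]; q=M[:3,:3].T@(np.asarray(p,float)-M[:3,3]); return np.array([s["fx"]*q[0]/q[2]+s["cx"],s["fy"]*q[1]/q[2]+s["cy"]])
def rect(s,z,x0,x1,y0,y1,k):
    "orthophoto at height z, k px/mm; up=+x, left=+y"
    W,H=int((y1-y0)*k),int((x1-x0)*k)
    src=np.float32([proj(s,(x1,y1,z)),proj(s,(x1,y0,z)),proj(s,(x0,y0,z)),proj(s,(x0,y1,z))])
    return cv2.warpPerspective(s["frame"],cv2.getPerspectiveTransform(src,np.float32([[0,0],[W,0],[W,H],[0,H]])),(W,H),flags=cv2.INTER_CUBIC)
E
python3 - <<'E'
from h import *
s=optics.snapshot("top")
print(ray(s,331,194,45),ray(s,359,125,52))
c=ray(s,331,194,45)
x0,y0=round(c[0])-190,round(c[1])-190
im=rect(s,52,x0,x0+400,y0,y0+380,1.5); print(x0,x0+400,y0,y0+380)
cv2.imwrite("pics/rect0.png",im)
E
```

```text
[568.58977926  -6.2739276 ] [727.45461429 -65.80664096]
379 779 -196 184
```

View pics/rect0.png

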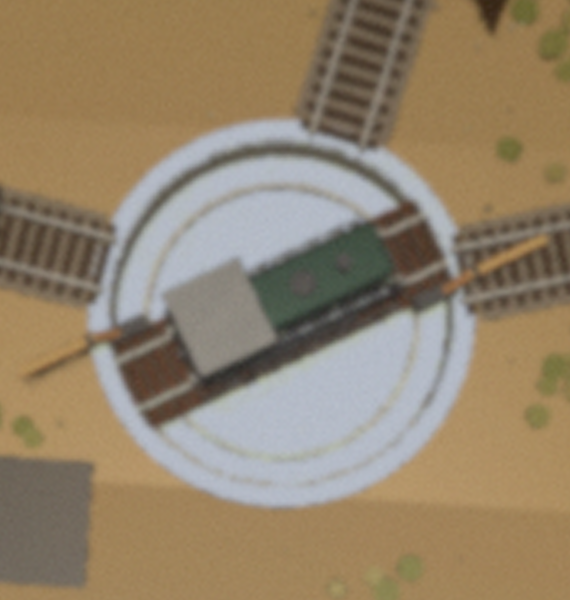

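The orthophoto gives a turntable centre of about (570,-5). The bridge heading is about -64.4° and the shed road about -17.7°, so the turn is about +47°. The rear pole's mid-point is at about (537,143). I'll approach with the fingers closed at (566,157), on the outer side of the pole.

Request:
servo_tool([
  [[0.026,-0.033,0,-4.3,0],[0.029,-0.033,0,-4.3,0],[0.029,-0.034,0,-4.3,0],[0.029,-0.034,0,-4.3,0],[0.029,-0.034,0,-4.3,0],[0.029,-0.034,0,-4.3,0],[0.029,-0.034,0,-4.3,0],[0.029,-0.034,0,-4.3,0],[0.029,-0.034,0,-4.3,0],[0.029,-0.034,0,-4.0,0]],
])

```text
time: 1.15
tool_pos: [510.2, 217.6, 303.7]
tcp_rot: [-180.0, -0.0, 115.4]
ft_force: [1.7, 0.4, 0.4]
finger_gap: 0.3
grip_force: 0.0
```

Request:
servo_tool([
  [[0.028,-0.031,0,0,0],[0.028,-0.031,0,0,0],[0,0,0,0,0],[0,0,0,0,0]],
])

```text
time: 1.55
tool_pos: [565.6, 156.4, 303.2]
tcp_rot: [-179.9, -0.0, 115.4]
ft_force: [-0.7, -0.1, -1.1]
finger_gap: -0.1
grip_force: 0.0
```

Now I'll descend most of the way and take a look.

Request:
servo_tool([
  [[0,0,-0.025,0,0],[0,0,-0.025,0,0],[0,0,-0.025,0,0],[0,0,-0.02,0,0],[0,0,-0.015,0,0],[0,0,-0.01,0,0],[0,0,0,0,0]],
])

```text
time: 2.25
tool_pos: [564.4, 157.7, 182.5]
tcp_rot: [-179.9, -0.0, 115.6]
ft_force: [0.2, 0.1, 0.7]
finger_gap: -0.1
grip_force: 0.0
```

```bash
python3 - <<'E'
from h import *
s=optics.snapshot("scene"); t=sense()["tool_pos"]; print(t,proj(s,(t[0],t[1],t[2]-73)),proj(s,(537,143,71)))
im=cv2.resize(s["frame"][90:290,240:500],None,fx=3,fy=3,interpolation=cv2.INTER_CUBIC)
cv2.imwrite("pics/c1.png",im)
E
```

```text
[565.08216587 157.65281096 183.74629999] [382.97716382 181.12531884] [370.86043761 189.35349408]
```

View pics/c1.png

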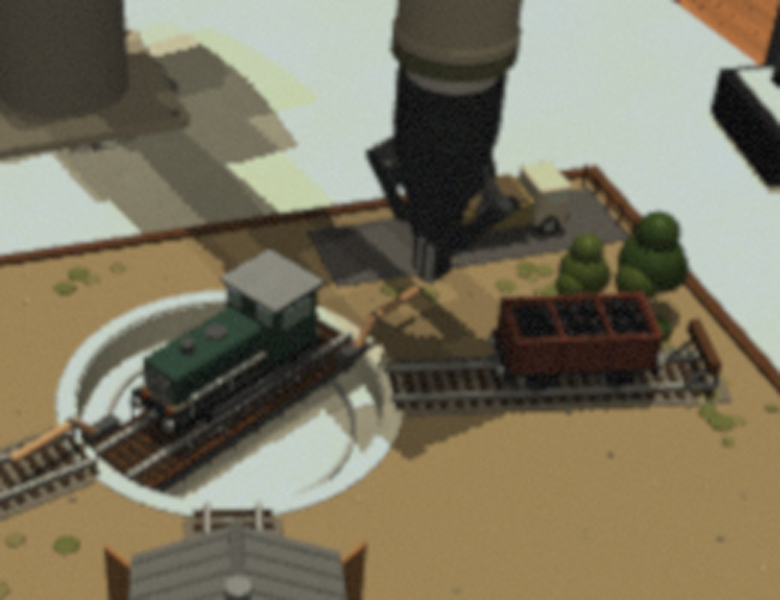

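The tip is at crop (430,275), just off the pole's outer side (mid about (397,303)), and it matches the calibration. The wagon, trees and lorry are clear. I'll go down to the working height.

Request:
servo_tool([
  [[0,0,-0.015,0,0],[0,0,-0.015,0,0],[0,0,-0.012,0,0],[0,0,-0.008,0,0],[0,0,0,0,0],[-0.003,-0.0015,0,0,0],[-0.003,-0.0015,0,0,0],[0,0,0,0,0]],
])

```text
time: 3.1
tool_pos: [559.4, 154.1, 134.6]
tcp_rot: [179.9, 0.0, 115.5]
ft_force: [0.8, 0.1, -0.1]
finger_gap: -0.2
grip_force: 0.0
```

```bash
python3 - <<'E'
import numpy as np
C=np.array([570,-4.8]); 
def R(a): a=np.radians(a); return np.array([[np.cos(a),-np.sin(a)],[np.sin(a),np.cos(a)]])
p=None
for f in [-64.4+4*k for k in range(0,12)]+[-17.7]:
    q=C+R(f)@np.array([-148,34+18]); print(round(f,1),q.round(1), None if p is None else (q-p).round(1)); p=q
E
```

```text
-64.4 [552.9 151.1] None
-60.4 [542.1 149.6] [-10.8  -1.6]
-56.4 [531.4 147.2] [-10.7  -2.3]
-52.4 [520.9 144.2] [-10.5  -3.1]
-48.4 [510.6 140.4] [-10.3  -3.8]
-44.4 [500.6 135.9] [-10.   -4.5]
-40.4 [491.  130.7] [-9.6 -5.2]
-36.4 [481.7 124.9] [-9.3 -5.8]
-32.4 [472.9 118.4] [-8.8 -6.5]
-28.4 [464.5 111.3] [-8.4 -7.1]
-24.4 [456.7 103.7] [-7.8 -7.6]
-20.4 [449.4  95.5] [-7.3 -8.2]
-17.7 [444.8  89.7] [-4.6 -5.8]
```

Request:
servo_tool([
  [[-0.0035,-0.0015,0,0,0],[-0.003,-0.0015,0,0,0],[-0.0027,-0.0004,0,1,0],[-0.0027,-0.0004,0,1,0],[-0.0027,-0.0004,0,1,0],[-0.0027,-0.0004,0,1,0],[-0.0027,-0.0006,0,1,0],[-0.0027,-0.0006,0,1,0],[-0.0027,-0.0006,0,1,0],[-0.0027,-0.0006,0,1,0]],
])

```text
time: 4.1
tool_pos: [531.1, 147.2, 133.9]
tcp_rot: [-180.0, 0.0, 123.6]
ft_force: [1.8, -1.2, 0.9]
finger_gap: -0.0
grip_force: 0.5
```

Request:
servo_tool([
  [[-0.0026,-0.0008,0,1,0],[-0.0026,-0.0008,0,1,0],[-0.0026,-0.0008,0,1,0],[-0.0026,-0.0008,0,1,0],[-0.0026,-0.0009,0,1,0],[-0.0026,-0.0009,0,1,0],[-0.0026,-0.0009,0,1,0],[-0.0026,-0.0009,0,1,0]],
])

```text
time: 4.9
tool_pos: [510.3, 140.3, 133.8]
tcp_rot: [-180.0, 0.0, 131.6]
ft_force: [1.0, 0.6, 0.5]
finger_gap: 0.0
grip_force: 0.4
```

```bash
python3 - <<'E'
from h import *
s=optics.snapshot("scene"); t=sense(); print(t["tool_pos"],t["ft_force"])
im=cv2.resize(s["frame"][90:290,240:500],None,fx=3,fy=3,interpolation=cv2.INTER_CUBIC)
cv2.imwrite("pics/c2.png",im)
E
```

```text
[509.93786139 140.23657668 133.7269656 ] [ 0.68355499  0.00674931 -0.07472953]
```

View pics/c2.png

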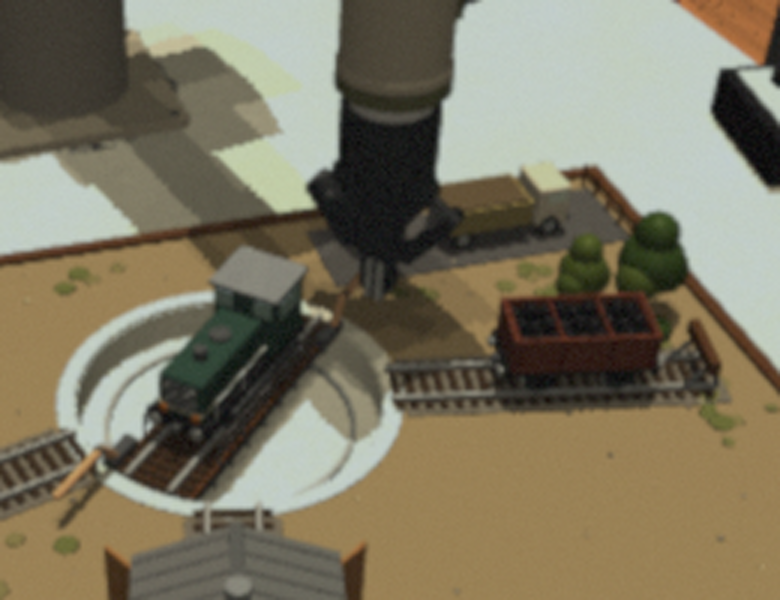

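The pole is being pushed cleanly: the bridge has turned about 16° and the shunter stands. I'll carry on to about 2.5° short of the target.

Request:
servo_tool([
  [[-0.0025,-0.0011,0,1,0],[-0.0025,-0.0011,0,1,0],[-0.0025,-0.0011,0,1,0],[-0.0025,-0.0011,0,1,0],[-0.0024,-0.0013,0,1,0],[-0.0024,-0.0013,0,1,0],[-0.0024,-0.0013,0,1,0],[-0.0024,-0.0013,0,1,0]],
])

```text
time: 5.75
tool_pos: [490.7, 130.8, 133.9]
tcp_rot: [180.0, 0.0, 139.6]
ft_force: [1.8, -0.1, -0.3]
finger_gap: 0.2
grip_force: 0.3
```

Request:
servo_tool([
  [[-0.0023,-0.0014,0,1,0],[-0.0023,-0.0014,0,1,0],[-0.0023,-0.0015,0,1,0],[-0.0023,-0.0015,0,1,0],[-0.0022,-0.0016,0,1,0],[-0.0022,-0.0016,0,1,0],[-0.0022,-0.0016,0,1,0],[-0.0022,-0.0017,0,1,0]],
])

```text
time: 6.55
tool_pos: [472.8, 118.4, 133.9]
tcp_rot: [180.0, 0.0, 147.6]
ft_force: [0.7, 0.9, -0.1]
finger_gap: -0.0
grip_force: 0.4
```

Request:
servo_tool([
  [[-0.0021,-0.0017,0,1,0],[-0.0021,-0.0018,0,1,0],[-0.0021,-0.0018,0,1,0],[-0.0021,-0.0018,0,1,0],[-0.002,-0.0019,0,1,0],[-0.002,-0.0019,0,1,0],[-0.0019,-0.0019,0,1,0],[-0.0019,-0.0019,0,1,0],[0,0,0,0,0]],
])

```text
time: 7.45
tool_pos: [456.4, 103.6, 133.8]
tcp_rot: [-180.0, -0.0, 155.6]
ft_force: [-0.2, -0.5, 0.5]
finger_gap: -0.3
grip_force: 0.0
```

```bash
python3 - <<'E'
from h import *
s=optics.snapshot("top"); t=sense(); print(t["tool_pos"],t["ft_force"])
im=rect(s,52,440,740,-150,110,2); cv2.imwrite("pics/rect1.png",im)
E
```

```text
[456.44632042 103.70667958 133.76599961] [-0.38000013  0.40075812 -0.34992164]
```

View pics/rect1.png

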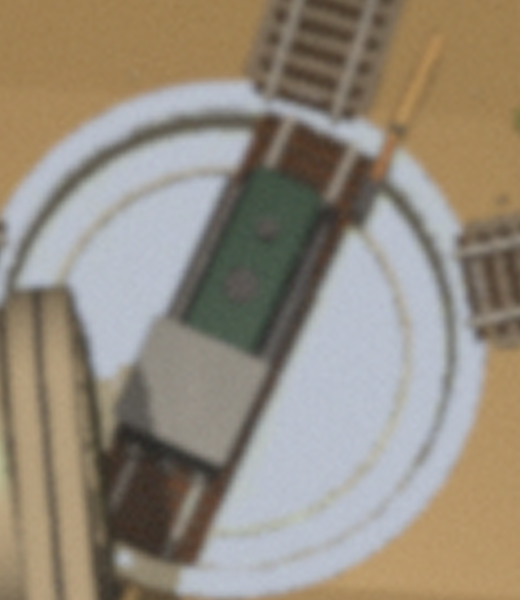

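The bridge is at about -24.5°: its left rail runs from (291,122) to (113,510) and its right rail from (353,152) to (172,550). That matches the model. I'll measure the shed road's direction more exactly with a sub-pixel rail fit.

```bash
cat >> h.py <<'E'
C=np.array([570,-4.8])
def rails(g,s,yaw,rs,z=52,w=np.arange(-30,30.1,.5)):
    "fit both rails (laterals near +-17.5, left positive) about C; returns (angle, lateral of mid at mean r, gauge)"
    a=np.radians(yaw); e=np.array([np.cos(a),np.sin(a)]); n=np.array([-e[1],e[0]]); out=[]
    P=np.array([[proj(s,(*(C+r_*e+x*n),z)) for x in w] for r_ in rs],np.float32)
    I=cv2.remap(g,P[...,0],P[...,1],cv2.INTER_CUBIC)
    for sg in(1,-1):
        m=np.abs(w-sg*17.5)<8; pts=[]
        for r_,row in zip(rs,I):
            q=row[m]-np.percentile(row[m],40); q=np.clip(q,0,None)**2; pts.append((w[m]*q).sum()/q.sum())
        k=np.polyfit(rs,pts,1); res=np.std(np.array(pts)-np.polyval(k,rs)); out.append((yaw+np.degrees(np.arctan(k[0])),np.polyval(k,np.mean(rs)),res))
    return np.round(out,2)
def avg(n=8):
    S=[optics.snapshot("top") for _ in range(n)]
    return np.mean([cv2.cvtColor(s["frame"],cv2.COLOR_BGR2GRAY) for s in S],0).astype(np.float32),S[0]
E
python3 - <<'E'
from h import *
g,s=avg(); np.save("g1.npy",g)
for y in(-17.7,-18.5): print("shed",rails(g,s,y,np.arange(126,206,2.)).tolist())
print("front",rails(g,s,-24.5,np.arange(90,111,2.)).tolist())
print("rear",rails(g,s,-24.5,np.arange(-110,-90,2.)).tolist())
E
```

```text
shed [[-17.84, 19.15, 0.21], [-17.79, -15.92, 0.26]]
shed [[-17.9, 21.42, 0.2], [-17.94, -14.06, 0.8]]
front [[-24.6, 18.73, 0.04], [-25.26, -16.3, 0.08]]
rear [[-39.15, 21.02, 0.93], [-15.16, -16.49, 1.35]]
```

Request:
servo_tool([
  [[-0.0019,-0.002,0,1,0],[-0.0019,-0.002,0,1,0],[-0.0018,-0.0021,0,1,0],[-0.0018,-0.0021,0,1,0],[-0.0017,-0.0021,0,1,0],[-0.0017,-0.0021,0,1,0],[0,0,0,0,0]],
])

```text
time: 8.6
tool_pos: [445.7, 91.2, 133.9]
tcp_rot: [-180.0, -0.0, 161.6]
ft_force: [-0.0, -1.0, 0.2]
finger_gap: -0.1
grip_force: 0.0
```

```bash
cat > m.py <<'E'
from h import *
g,s=avg()
print(sense()["tool_pos"])
sh=rails(g,s,-17.8,np.arange(126,206,2.)); print("shed",sh.tolist())
for y in(-17.8,-18.8):
  for n,a in(("front",np.arange(90,111,2.)),("rear",np.arange(-110,-89,2.))): print(y,n,rails(g,s,y,a).tolist())
E
python3 m.py
```

```text
[445.90674958  91.51193628 133.84141966]
shed [[-17.86, 19.44, 0.21], [-17.78, -15.64, 0.27]]
-17.8 front [[-19.52, 17.46, 0.12], [-18.93, -17.72, 0.12]]
-17.8 rear [[-19.04, 22.4, 0.23], [-13.67, -14.92, 0.39]]
-18.8 front [[-19.39, 19.21, 0.14], [-18.76, -15.97, 0.12]]
-18.8 rear [[-19.07, 22.42, 0.44], [-12.93, -16.73, 0.53]]
```

About 1.15° is left, or roughly 3.1 mm at the finger.

Request:
servo_tool([
  [[-0.0006,-0.0008,0,0.4,0],[-0.0006,-0.0008,0,0.4,0],[-0.0006,-0.0007,0,0.3,0],[0,0,0,0,0],[0,0,0,0,0]],
])

```text
time: 9.5
tool_pos: [444.1, 89.1, 133.9]
tcp_rot: [-180.0, -0.0, 162.6]
ft_force: [-0.1, 1.1, -0.8]
finger_gap: -0.3
grip_force: 0.1
```

```bash
python3 m.py
```

```text
[444.09806582  89.15365609 133.85419225]
shed [[-17.84, 19.45, 0.21], [-17.8, -15.63, 0.25]]
-17.8 front [[-18.97, 19.02, 0.06], [-17.8, -16.13, 0.06]]
-17.8 rear [[-10.25, 22.41, 0.2], [-5.95, -17.03, 1.67]]
-18.8 front [[-18.83, 20.77, 0.06], [-17.78, -14.38, 0.06]]
-18.8 rear [[-7.45, 21.75, 0.27], [-10.43, -18.47, 0.81]]
```

Request:
servo_tool([
  [[-0.0004,-0.0005,0,0.2,0],[0,0,0,0,0],[0,0,0,0,0]],
])

```text
time: 10.2
tool_pos: [443.7, 88.7, 133.9]
tcp_rot: [180.0, 0.0, 162.8]
ft_force: [1.2, 0.3, -0.3]
finger_gap: -0.0
grip_force: 0.2
```

Request:
servo_tool([
  [[0.004,0.01,0,0,0],[0.006,0.015,0,0,0],[0.006,0.015,0.0,0,0],[0,0,0.04,0,0],[0,0,0.04,0,0],[0,0.02,0.04,0,0],[-0.01,0.04,0.03,0,0],[-0.01,0.04,0,0,0],[-0.01,0.045,0,0,0],[-0.01,0.045,0,0,0]],
])

```text
time: 11.2
tool_pos: [419.4, 320.5, 283.9]
tcp_rot: [179.9, 0.0, 162.8]
ft_force: [0.9, 0.3, -0.5]
finger_gap: 0.1
grip_force: 0.0
```

Request:
servo_tool([
  [[-0.02,0.045,0,0,0],[-0.02,0.045,0,0,0],[-0.02,0.045,0,0,0],[-0.02,0.045,0,0,0],[-0.02,0.045,0,0,0],[-0.02,0.045,0,0,0],[0,0,0,0,0],[0,0,0,0,0]],
])

```text
time: 12.0
tool_pos: [298.2, 589.4, 282.0]
tcp_rot: [-179.9, -0.0, 163.0]
ft_force: [0.2, 0.2, -0.5]
finger_gap: 0.1
grip_force: 0.0
```

```bash
python3 m.py; python3 - <<'E'
from h import *
s=optics.snapshot("top"); im=rect(s,52,400,790,-260,260,1.5); cv2.imwrite("pics/end.png",im)
E
```

```text
[300.6056507  587.27233085 283.83364335]
shed [[-17.85, 19.44, 0.21], [-17.85, -15.62, 0.25]]
-17.8 front [[-17.4, 19.37, 0.06], [-18.82, -15.89, 0.08]]
-17.8 rear [[-18.93, 18.98, 0.1], [-17.5, -16.22, 0.09]]
-18.8 front [[-17.37, 21.11, 0.06], [-18.77, -14.14, 0.07]]
-18.8 rear [[-18.77, 17.23, 0.1], [-17.44, -17.98, 0.1]]
```

View pics/end.png

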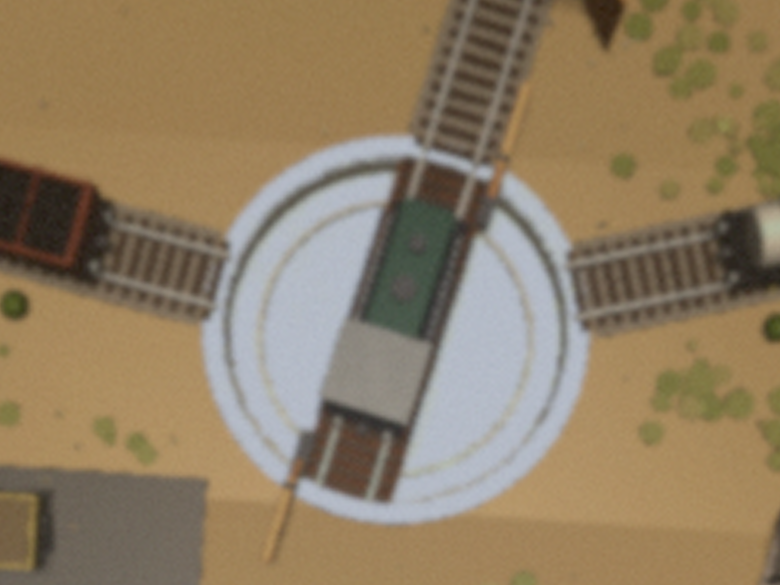

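The bridge rails now line up with the shed road to within about 0.2° and 0.2 mm. The shunter stands bonnet-first, the wagons are in place, and the arm is clear.

```bash
python3 -c "
from bench import r
print(r.hand_in())"
```

```text
the job is handed in; nothing more can be done
None
```

The turntable is turned so the shunter faces bonnet-first into the shed, with the bridge rails matching the shed road to within about 0.2° and 0.2 mm by camera; only the rear pole was pushed, and the job is handed in at about 12 s of the 58 s allowed (no verdict was returned).

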